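Move the row of mandrels to the bench rack in working order

ROBOT

A 7-joint arm with a two-finger parallel gripper is mounted at the origin on the work surface. World frame = base frame: x ahead of the robot, y to its left, z up, the work surface at z = 0. Lengths are in m, angles in rad, forces in N, time in s.
With the tool pointing down it reaches from about 0.425 to 0.925 m from the base axis. Payload 6.8 kg.
Tool frame: the origin (TCP) lies midway between the tips of the shut fingers; the grasp point (between the pads) lies 19 mm behind it; z points along the fingers, y is the line along which they close (so a half turn about z gives the same grasp; the last joint's range is limited). The gripper opens to 85 mm and grips with 20 to 120 N. Pads are 22 mm wide; open, the fingers measure 114 mm over their backs; the gripper's body (76 mm by 85 mm) begins 54 mm behind the grasp point. The pads swing forward as they close: fully open they stand 13 mm farther back than shut.
Start: joints at [1.218, 0.477, 0.022, 1.555, -0.011, 1.109, -0.083], TCP at [0.164, -0.655, 0.231] pointing down, gripper open.
Joint ranges: [-2.96, 2.96], [-0.34, 2.1], [-1.41, 1.46], [0.24, 2.44], [-1.37, 4.51], [0.17, 1.92], [-2.96, 2.96]. Speed limits (rad/s): [2.39, 2.39, 3.14, 3.14, 3.14, 3.14, 3.14].

INTERFACE

Orientations are given as a unit quaternion [w, x, y, z].
In Python, from station import * gives the robot as it stands. The module is installed in compiled form; this text tells all that it offers.
- The arm moves only by the shell command python3 -m jog 'ROWS' [OPENING] [FORCE]. ROWS is JSON, a list of rows, each an object of numbers: "x", "y", "z": the shift along the tool's x, y, z in m; "ax", "ay", "az": the turn, a rotation vector about the tool's x, y, z in rad. In form: [{"x": .., "y": .., "z": .., "ax": .., "ay": .., "az": ..}, ...]. A call has 1 to 12 rows; each row is the pose to reach, as a shift and turn from the pose commanded when the call began, along the tool's axes at that moment; what a row does not reach only later rows make up. A row lasts 1/10 s, in which the tool goes at most 50 mm and 8.59 degrees, less where a joint would pass 70% of its speed; a pose out of reach is approached as far as the arm can. A call with a gripper value outside its range is refused whole. OPENING is the opening, from 0 (shut) to 1 (fully open), set as the call begins (- or left out, the last holds). The fingers move at their own pace and stop on an object; FORCE is the grip in N (left out, the last holds). Time passes only in rows, so rows that repeat a pose let the fingers close. It gives the time, the measured TCP pose, the force, the opening and the grip force at its end, in the units of the state.
- get_obs(): the state, without advancing time (a new reading comes with each control period).
- read_camera(name): name is "scene" or "side" or "wrist"; returns the picture (420x560x3 uint8, red, green, blue); there is no depth.
- camera_params(name): a dict with "K" (3x3 intrinsics, pixels), "origin" and "attitude" of the camera in the world. Camera axes: x right, y up, looking along -z (the intrinsics and any distortion apply to the point x, -y, -z); pixel columns grow to the right and rows downward; lengths in m; the calibration is good to about 2 mm. A picture is of the moment at which its call begins: read the wrist's pose just before it. camera_params takes no time and is no camera call; for the wrist camera it gives the pose at the moment of the call.
- hand_in(): hands the job in; it is judged then, once.
The state is a dict: "t": time; "q": joint angles; "joint_vel": joint speeds; "joint_torque": joint torques, N m; "eef_pos": TCP position; "tool_rot": TCP orientation; "contact_force": force on the tool from outside, world axes, zero at the start; "torque": the same for the moment, N m; "gripper_width": opening from 0.0 (shut) to 1.0 (fully open); "grasp_force": force on a finger pad.
Only numpy, scipy, OpenCV 4.12 (cv2) and the standard library are available. Lean on these libraries where they do the work, as an engineer would, in place of code of your own. Each camera call takes 0.05 s, during which the arm holds its last target. There are 200 camera calls.

TASK

The four colour-banded forming mandrels lie in the wooden storage rack in the order in which they will be used. Move them all to the empty blue-railed bench rack and lay them down there, one to each pair of vees and centred across the two rails, in the same left-to-right order as in the storage rack. Do not drop any, and leave the hammer and the jar alone.

Things in the scene. Friction and masses are not known exactly. Their poses are not given: they have to be found in the camera images.
- mandrel_red: Forming mandrel: loose grey-green round bar, 21 mm diameter, 130 mm long, a red band (16 mm) near each end, ends alike, 0.1 to 0.35 kg. Origin: middle of the bar, on its axis; x along the bar (it may be rolled about x). Starts lying level in the two vees of the red-dotted clip in the storage rack. Its middle 70 mm is clear of the vees, for gripping across from above.
- mandrel_yellow: Forming mandrel: loose grey-green round bar, 24 mm diameter, 130 mm long, a yellow band (16 mm) near each end, ends alike, 0.1 to 0.35 kg. Origin: middle of the bar, on its axis; x along the bar (it may be rolled about x). Starts lying level in the two vees of the yellow-dotted clip in the storage rack. Its middle 70 mm is clear of the vees, for gripping across from above.
- mandrel_blue: Forming mandrel: loose grey-green round bar, 27 mm diameter, 130 mm long, a blue band (16 mm) near each end, ends alike, 0.1 to 0.35 kg. Origin: middle of the bar, on its axis; x along the bar (it may be rolled about x). Starts lying level in the two vees of the blue-dotted clip in the storage rack. Its middle 70 mm is clear of the vees, for gripping across from above.
- mandrel_white: Forming mandrel: loose grey-green round bar, 30 mm diameter, 130 mm long, a white band (16 mm) near each end, ends alike, 0.1 to 0.35 kg. Origin: middle of the bar, on its axis; x along the bar (it may be rolled about x). Starts lying level in the two vees of the white-dotted clip in the storage rack. Its middle 70 mm is clear of the vees, for gripping across from above.
- clip_red: Fixed aluminium saddle clip with red dots (12 mm) at its ends, home of the red mandrel; one of four, side by side 80 mm apart on the storage rack. Origin: centre of its underside, on the board; x along its mandrel, away from the robot, y to the left along the row. Two 90 degree vees at x = -42 and +42 mm, bottom 26 mm above the origin.
- clip_yellow: Fixed aluminium saddle clip with yellow dots (12 mm) at its ends, home of the yellow mandrel; one of four, side by side 80 mm apart on the storage rack. Origin: centre of its underside, on the board; x along its mandrel, away from the robot, y to the left along the row. Two 90 degree vees at x = -42 and +42 mm, bottom 26 mm above the origin.
- clip_blue: Fixed aluminium saddle clip with blue dots (12 mm) at its ends, home of the blue mandrel; one of four, side by side 80 mm apart on the storage rack. Origin: centre of its underside, on the board; x along its mandrel, away from the robot, y to the left along the row. Two 90 degree vees at x = -42 and +42 mm, bottom 26 mm above the origin.
- clip_white: Fixed aluminium saddle clip with white dots (12 mm) at its ends, home of the white mandrel; one of four, side by side 80 mm apart on the storage rack. Origin: centre of its underside, on the board; x along its mandrel, away from the robot, y to the left along the row. Two 90 degree vees at x = -42 and +42 mm, bottom 26 mm above the origin.
- bench_rack: Bench rack: fixed grey steel plate 170 (x) x 330 (y) x 14 mm, two blue rails at x = -42 and +42 mm (10 mm thick). Origin: centre of its underside; x away from the robot, y left. Four places, left to right at y = 120, 40, -40, -120 mm: paired 90 degree vees, 34 mm wide, bottom at z = 40, tips 57 mm. Seated mandrels lie along x, self-centred, axis at z = 40 mm + 1.414 x radius.
- storage_rack: Storage rack: fixed wooden board 170 (x) x 330 (y) x 14 mm with brass end strips, carrying the four clips at y = 120, 40, -40, -120 mm, in any order. Origin: centre of its underside; x away from the robot, y left; turned a little about z. Left or right of the bench rack.
- hammer: Bystander: hammer, 260 mm long and 26 mm high, lying on the bench beyond the racks. Origin on its underside, at about mid length. Leave alone.
- grease_jar: Bystander: amber glass jar with a black cap, 64 mm in diameter, 55 mm high, at the left of the racks. Origin: centre of its underside. Leave alone.
Mind the look-alikes: they are no part of the job. Leave any purple look-alike of the mandrel_white alone.

How it is judged:
At the end, for the whole second after the job is handed in: All four mandrels rest released in the bench rack's vees (10 mm along the row, 6 mm in height, 15 mm along the vees, 0.12 rad), one to a place, in the left-to-right order of the clips of the same colours in the storage rack (x of mandrel_red in the frame of bench_rack between -0.015 and 0.015 m and z of mandrel_red in the frame of bench_rack between 0.0488 and 0.0608 m and angle between the x axis of each of mandrel_red, mandrel_yellow, mandrel_blue, mandrel_white and the x axis of bench_rack, either way round below 0.12 rad and linear speed of each of mandrel_red, mandrel_yellow, mandrel_blue, mandrel_white below 0.02 m/s and contact force between the fingers and mandrel_red below 0.1 N and x of mandrel_yellow in the frame of bench_rack between -0.015 and 0.015 m and z of mandrel_yellow in the frame of bench_rack between 0.051 and 0.063 m and contact force between the fingers and mandrel_yellow below 0.1 N and x of mandrel_blue in the frame of bench_rack between -0.015 and 0.015 m and z of mandrel_blue in the frame of bench_rack between 0.0531 and 0.0651 m and contact force between the fingers and mandrel_blue below 0.1 N and x of mandrel_white in the frame of bench_rack between -0.015 and 0.015 m and z of mandrel_white in the frame of bench_rack between 0.0552 and 0.0672 m and contact force between the fingers and mandrel_white below 0.1 N and ((y of clip_red in the frame of storage_rack between 0.11 and 0.13 m and y of mandrel_red in the frame of bench_rack between 0.11 and 0.13 m) or (y of clip_red in the frame of storage_rack between 0.03 and 0.05 m and y of mandrel_red in the frame of bench_rack between 0.03 and 0.05 m) or (y of clip_red in the frame of storage_rack between -0.05 and -0.03 m and y of mandrel_red in the frame of bench_rack between -0.05 and -0.03 m) or (y of clip_red in the frame of storage_rack between -0.13 and -0.11 m and y of mandrel_red in the frame of bench_rack between -0.13 and -0.11 m)) and ((y of clip_yellow in the frame of storage_rack between 0.11 and 0.13 m and y of mandrel_yellow in the frame of bench_rack between 0.11 and 0.13 m) or (y of clip_yellow in the frame of storage_rack between 0.03 and 0.05 m and y of mandrel_yellow in the frame of bench_rack between 0.03 and 0.05 m) or (y of clip_yellow in the frame of storage_rack between -0.05 and -0.03 m and y of mandrel_yellow in the frame of bench_rack between -0.05 and -0.03 m) or (y of clip_yellow in the frame of storage_rack between -0.13 and -0.11 m and y of mandrel_yellow in the frame of bench_rack between -0.13 and -0.11 m)) and ((y of clip_blue in the frame of storage_rack between 0.11 and 0.13 m and y of mandrel_blue in the frame of bench_rack between 0.11 and 0.13 m) or (y of clip_blue in the frame of storage_rack between 0.03 and 0.05 m and y of mandrel_blue in the frame of bench_rack between 0.03 and 0.05 m) or (y of clip_blue in the frame of storage_rack between -0.05 and -0.03 m and y of mandrel_blue in the frame of bench_rack between -0.05 and -0.03 m) or (y of clip_blue in the frame of storage_rack between -0.13 and -0.11 m and y of mandrel_blue in the frame of bench_rack between -0.13 and -0.11 m)) and ((y of clip_white in the frame of storage_rack between 0.11 and 0.13 m and y of mandrel_white in the frame of bench_rack between 0.11 and 0.13 m) or (y of clip_white in the frame of storage_rack between 0.03 and 0.05 m and y of mandrel_white in the frame of bench_rack between 0.03 and 0.05 m) or (y of clip_white in the frame of storage_rack between -0.05 and -0.03 m and y of mandrel_white in the frame of bench_rack between -0.05 and -0.03 m) or (y of clip_white in the frame of storage_rack between -0.13 and -0.11 m and y of mandrel_white in the frame of bench_rack between -0.13 and -0.11 m))); the robot touches nothing.
It fails at once if the hammer is disturbed (moved by more than 20 mm) (distance of hammer from where it was at the start of the episode above 0.02 m).
It fails at once if the jar is disturbed (moved by more than 20 mm) (distance of grease_jar from where it was at the start of the episode above 0.02 m).
It fails at once if a mandrel is dropped (falls free at more than 0.9 m/s, that is from more than 4 cm) ((linear speed of mandrel_red above 0.9 m/s and contact force between the fingers and mandrel_red below 0.05 N) or (linear speed of mandrel_yellow above 0.9 m/s and contact force between the fingers and mandrel_yellow below 0.05 N) or (linear speed of mandrel_blue above 0.9 m/s and contact force between the fingers and mandrel_blue below 0.05 N) or (linear speed of mandrel_white above 0.9 m/s and contact force between the fingers and mandrel_white below 0.05 N)).
It also fails if it takes over 96 s, if anything falls off the work surface, if the arm or the gripper's body presses on something with over 40 N, if the wrist force passes 120 N, or if a joint passes its speed limit or range.

## Working session

There is one attempt and no reset: what is moved stays moved. The work goes in short steps, Python scripts to look and compute and a shell command to move; the robot and the scene stay as the last step left them, time stands still between calls to the robot, and variables do not carry over. Pictures are saved under pics/ and viewed, at most 14 in all, crops included, and the job is handed in when it is done.

```bash
mkdir -p pics; ls
python3 - <<'E'
from station import *
import cv2,numpy as np
for n in ["scene","side","wrist"]:
    cv2.imwrite(f"pics/{n}0.png",read_camera(n)[:,:,::-1]); p=camera_params(n); print(n,p)
o=get_obs();print(o)
E
```

```text
pics
scene {'K': array([[391.57374214,   0.        , 280.69729084],
       [  0.        , 391.57374214, 209.89046678],
       [  0.        ,   0.        ,   1.        ]]), 'origin': array([ 1.24903407, -0.08336113,  0.75022908]), 'attitude': array([0.73463176, 0.30956881, 0.22801122, 0.55901182])}
side {'K': array([[490.28439383,   0.        , 279.4369533 ],
       [  0.        , 490.28439383, 207.69125171],
       [  0.        ,   0.        ,   1.        ]]), 'origin': array([0.32619497, 0.95876391, 0.78055516]), 'attitude': array([-0.12360519, -0.06261558,  0.42671172,  0.89371033])}
wrist {'K': array([[294.87434589,   0.        , 281.91709695],
       [  0.        , 294.87434589, 209.56598172],
       [  0.        ,   0.        ,   1.        ]]), 'origin': array([ 0.24148942, -0.63505121,  0.37347846]), 'attitude': array([ 0.7782436 , -0.1234602 ,  0.09706071, -0.60800797])}
{'t': 0.15, 'q': array([ 1.21792812,  0.47761833,  0.02234484,  1.55617406, -0.01150204,
        1.10932699, -0.08309213]), 'joint_vel': array([ 1.38875955e-03, -2.65164694e-03,  1.97719117e-03, -3.72046258e-03,
       -9.65814842e-05,  5.19777535e-04,  7.48735856e-04]), 'joint_torque': array([ 2.96734564e-03, -5.96925402e+01,  1.61017198e+00, -2.81487608e+01,
        1.25575185e-02,  6.59400874e-03,  1.87085692e-05]), 'eef_pos': array([ 0.16346364, -0.65445169,  0.23056484]), 'tool_rot': array([-6.86701174e-04,  9.92518525e-01,  1.22092135e-01, -1.32288736e-04]), 'contact_force': array([ 1.2780906 , -0.20895545,  1.63332884]), 'torque': array([ 0.01918036, -0.02197277,  0.03302425]), 'grasp_force': 0.0, 'gripper_width': 0.9961878305946524}
```

View pics/scene0.png

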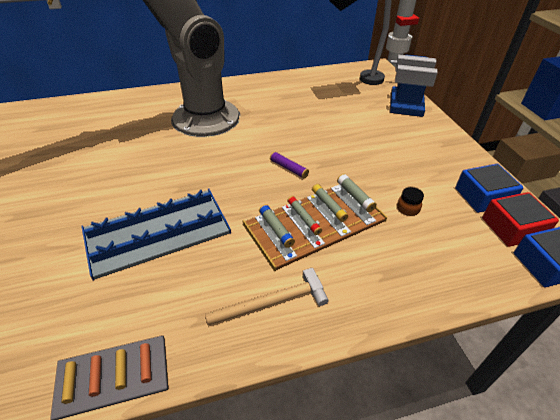

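View pics/side0.png

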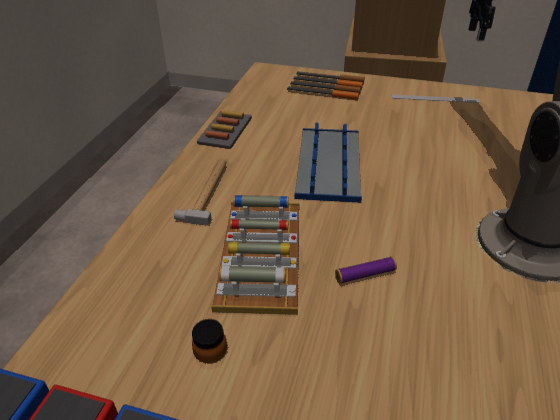

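The scene shows the storage rack at (315,220) with white, yellow, red, blue from image right (robot's left, +y) to left. The empty bench rack is at (157,232), and the purple look-alike at (290,165). The side view agrees: bench at (330,165), storage at (260,255), white nearest the jar (208,340).

Run:
```python
import cv2,numpy as np
s=cv2.imread("pics/scene0.png");d=cv2.imread("pics/side0.png")
def grid(im,x0,x1,y0,y1,k,f):
    c=cv2.resize(im[y0:y1,x0:x1],None,fx=k,fy=k,interpolation=cv2.INTER_CUBIC)
    for x in range((x0+9)//10*10,x1,10):
        cv2.line(c,((x-x0)*k+k//2,0),((x-x0)*k+k//2,4 if x%50 else 14),(0,255,255),1)
        if x%20==0: cv2.putText(c,str(x),((x-x0)*k-10,24),0,.35,(0,255,255))
    for y in range((y0+9)//10*10,y1,10):
        cv2.line(c,(0,(y-y0)*k+k//2),(6,(y-y0)*k+k//2),(0,255,255),1)
        cv2.putText(c,str(y),(8,(y-y0)*k+6),0,.35,(0,255,255))
    return c
cv2.imwrite("pics/b_scene.png",grid(s,75,235,180,280,5,0))
a=grid(d,285,375,115,210,4,0); b=grid(d,210,305,190,315,4,0)
h=max(len(a),len(b)); pad=lambda c:cv2.copyMakeBorder(c,0,h-len(c),0,0,0)
cv2.imwrite("pics/bs_side.png",np.hstack([pad(a),pad(b)]))
```

```text
(no output)
```

View pics/b_scene.png

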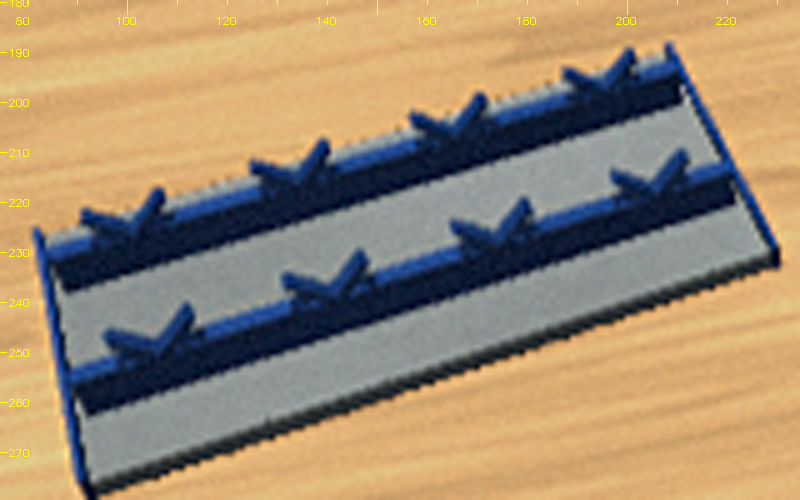

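View pics/bs_side.png

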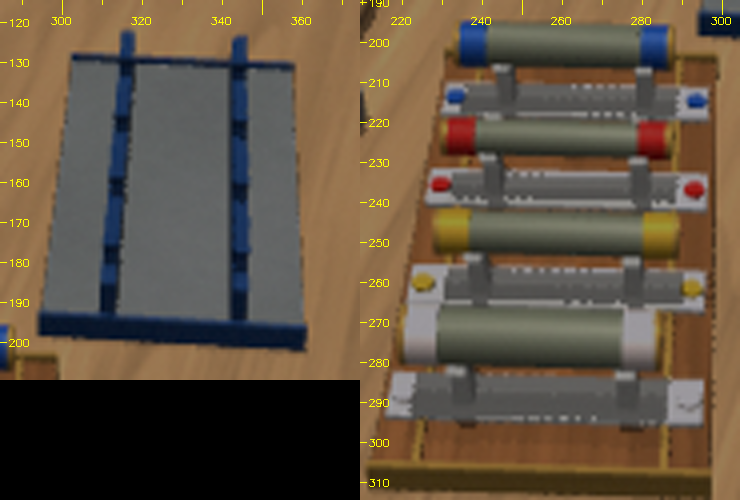

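```bash
cat > h.py <<'E'
import numpy as np,cv2
from scipy.spatial.transform import Rotation as R
from scipy.optimize import least_squares
from station import *
def rot(q): return R.from_quat(np.roll(q,-1)).as_matrix()
def proj(p,P):
    c=(np.atleast_2d(P)-p["origin"])@rot(p["attitude"]); u=np.c_[c[:,0]/-c[:,2],-c[:,1]/-c[:,2]]
    return u@p["K"][:2,:2].T+p["K"][:2,2]
def back(p,uv,z):
    uv=np.atleast_2d(uv); d=np.c_[(uv-p["K"][:2,2])/p["K"][0,0],np.ones(len(uv))]*[1,-1,-1]@rot(p["attitude"]).T
    return p["origin"]+d*((z-p["origin"][2])/d[:,2])[:,None]
def place(v,P): # planar pose x,y,yaw
    return np.asarray(P)@R.from_euler("z",v[2]).as_matrix().T+[v[0],v[1],0]
RAD=dict(white=.015,yellow=.012,red=.0105,blue=.0135)
E
python3 - <<'E'
from h import *
S=camera_params("scene");D=camera_params("side")
t=[(108,335),(188,308),(288,278),(362,255),(456,226),(526,202),(616,175),(684,153),(86,215),(160,192),(255,166),(324,143),(415,119),(482,97),(568,74),(630,53)]
t=np.array(t)/5+[75-.4,180-.4]
P=[(x,y+s,.056) for x in(.042,-.042) for y in(-.12,-.04,.04,.12) for s in(-.015,.015)]
f=least_squares(lambda v:(proj(S,place(v,P))-t).ravel(),[.6,-.3,0])
print("bench",f.x,"rms",np.sqrt(np.mean(f.fun**2)))
c=[(.085,.165,.014),(-.085,.165,.014),(-.085,-.165,.014),(.085,-.165,.014)]
print("pred corners side",proj(D,place(f.x,c)).round(1).tolist())
e=dict(blue=[(455,45),(674,46)],red=[(442,135),(670,140)],yellow=[(434,230),(679,234)],white=[(402,334),(659,338)])
for k,v in e.items():
    uv=np.array(v)/4+[120-.4,190-.4]; b=back(D,uv,.04+1.414*RAD[k]); m=b.mean(0); d=b[0]-b[1]
    print(k,m.round(4),"len",np.linalg.norm(d).round(4),"yaw",np.arctan2(d[1],d[0]).round(4),"scene px",proj(S,b).round(1).tolist())
E
```

```text
bench [ 0.51719457 -0.19752974  0.17803884] rms 0.7462114102180943
pred corners side [[294.0, 193.3], [360.3, 197.0], [357.3, 131.7], [302.1, 129.3]]
blue [0.626  0.0877 0.0591] len 0.1307 yaw 0.2624 scene px [[290.0, 242.4], [262.7, 208.2]]
red [0.6069 0.1643 0.0548] len 0.1294 yaw 0.237 scene px [[317.6, 231.4], [290.3, 198.9]]
yellow [0.5822 0.2401 0.057 ] len 0.131 yaw 0.2476 scene px [[343.7, 217.8], [314.4, 187.1]]
white [0.5702 0.3196 0.0612] len 0.129 yaw 0.2506 scene px [[371.2, 207.1], [340.8, 178.3]]
```

```bash
cat >> h.py <<'E'
def go(x,y,z,yaw):
    o=get_obs(); R0=rot(o["tool_rot"]); c,s=np.cos(yaw),np.sin(yaw); T=np.array([[c,s,0],[s,-c,0],[0,0,-1]])
    d=R0.T@(np.array([x,y,z])-o["eef_pos"]); a=R.from_matrix(R0.T@T).as_rotvec()
    print("shift",d.round(4),"turn",a.round(4),"rows",np.ceil(np.linalg.norm(d)/.05))
E
python3 - <<'E'
from h import *
go(.44,-.21,.25,.178)
E
```

```text
shift [ 0.376  -0.3642 -0.019 ] turn [-0.0014  0.0001  0.0668] rows 11.0
```

```bash
python3 -m jog '[{"x":0.03,"y":-0.03,"z":-0.019},{"x":0.064,"y":-0.062,"z":-0.019},{"x":0.098,"y":-0.095,"z":-0.019},{"x":0.132,"y":-0.128,"z":-0.019},{"x":0.166,"y":-0.161,"z":-0.019,"az":0.02},{"x":0.2,"y":-0.194,"z":-0.019,"az":0.03},{"x":0.234,"y":-0.227,"z":-0.019,"az":0.04},{"x":0.268,"y":-0.26,"z":-0.019,"az":0.05},{"x":0.302,"y":-0.293,"z":-0.019,"az":0.067},{"x":0.336,"y":-0.326,"z":-0.019,"az":0.067},{"x":0.366,"y":-0.352,"z":-0.019,"az":0.067},{"x":0.376,"y":-0.364,"z":-0.019,"az":0.067}]' 0.7 40; python3 -m jog '[{"x":0},{"x":0},{"x":0}]';  python3 - <<'E'
from h import *
p=camera_params("wrist"); cv2.imwrite("pics/w1.png",read_camera("wrist")[:,:,::-1]); np.save("w1.npy",p,allow_pickle=True)
print(p["origin"],p["attitude"],get_obs()["eef_pos"],get_obs()["t"])
v=[ .51719,-.19753,.178]
print(proj(p,place(v,[(x,y,.04) for x in(.042,-.042) for y in(.12,.04,-.04,-.12)])).round(0).tolist())
go(.54,.20,.25,.249)
E
```

```text
[ 0.24148942 -0.63505121  0.37347846] [ 0.7782436  -0.1234602   0.09706071 -0.60800797] [ 0.16351323 -0.65452133  0.23071026] 0.2
[[-470.0, -592.0], [-338.0, -577.0], [-208.0, -563.0], [-81.0, -548.0], [-385.0, -383.0], [-270.0, -371.0], [-157.0, -360.0], [-45.0, -349.0]]
shift [ 0.5724 -0.7378 -0.0185] turn [-0.0011  0.0001 -0.0042] rows 19.0validation failed for argument at $[0]...
validation failed for argument at $[0]...
```

View pics/w1.png

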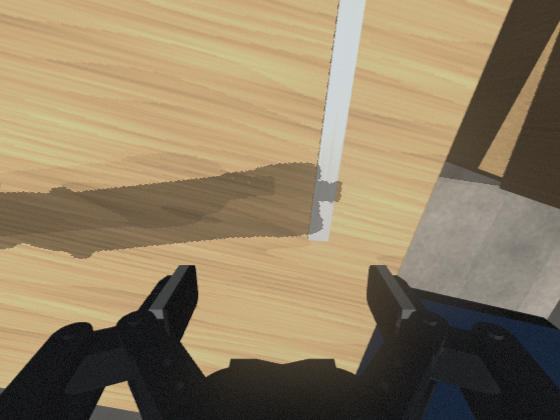

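The arm did not move: every row needs all six keys. The picture shows only the floor near the start and the open fingers at (180,290) and (390,290).

```bash
python3 -m jog '[{"x":0.03,"y":-0.03,"z":-0.019,"ax":0,"ay":0,"az":0},{"x":0.064,"y":-0.062,"z":-0.019,"ax":0,"ay":0,"az":0},{"x":0.098,"y":-0.095,"z":-0.019,"ax":0,"ay":0,"az":0},{"x":0.132,"y":-0.128,"z":-0.019,"ax":0,"ay":0,"az":0},{"x":0.166,"y":-0.161,"z":-0.019,"ax":0,"ay":0,"az":0.02},{"x":0.2,"y":-0.194,"z":-0.019,"ax":0,"ay":0,"az":0.03},{"x":0.234,"y":-0.227,"z":-0.019,"ax":0,"ay":0,"az":0.04},{"x":0.268,"y":-0.26,"z":-0.019,"ax":0,"ay":0,"az":0.05},{"x":0.302,"y":-0.293,"z":-0.019,"ax":0,"ay":0,"az":0.067},{"x":0.336,"y":-0.326,"z":-0.019,"ax":0,"ay":0,"az":0.067},{"x":0.366,"y":-0.352,"z":-0.019,"ax":0,"ay":0,"az":0.067},{"x":0.376,"y":-0.364,"z":-0.019,"ax":0,"ay":0,"az":0.067}]' 0.7 40; python3 -m jog '[{"x":0,"y":0,"z":0,"ax":0,"ay":0,"az":0},{"x":0,"y":0,"z":0,"ax":0,"ay":0,"az":0},{"x":0,"y":0,"z":0,"ax":0,"ay":0,"az":0}]';  python3 - <<'E'
from h import *
p=camera_params("wrist"); cv2.imwrite("pics/w2.png",read_camera("wrist")[:,:,::-1]); np.save("w2.npy",p,allow_pickle=True)
v=[ .51719,-.19753,.178]
print(proj(p,place(v,[(x,y,.04) for x in(.042,-.042) for y in(.12,.04,-.04,-.12)])).round(0).tolist())
go(.54,.20,.25,.249)
E
```

```text
t: 1.4
eef_pos: [0.4425, -0.2064, 0.2505]
tool_rot: [-0.0, 0.996, 0.092, 0.001]
contact_force: [0.1, -0.4, -0.1]
gripper_width: 0.702
grasp_force: 0.0
t: 1.7
eef_pos: [0.4393, -0.2121, 0.2502]
tool_rot: [0.0, 0.996, 0.088, -0.0]
contact_force: [0.0, 0.1, 0.4]
gripper_width: 0.701
grasp_force: 0.0
[[171.0, 74.0], [244.0, 74.0], [318.0, 74.0], [391.0, 74.0], [180.0, 152.0], [248.0, 152.0], [315.0, 151.0], [383.0, 151.0]]
shift [ 0.1709 -0.3883 -0.    ] turn [ 0.0002  0.0005 -0.074 ] rows 9.0
```

View pics/w2.png

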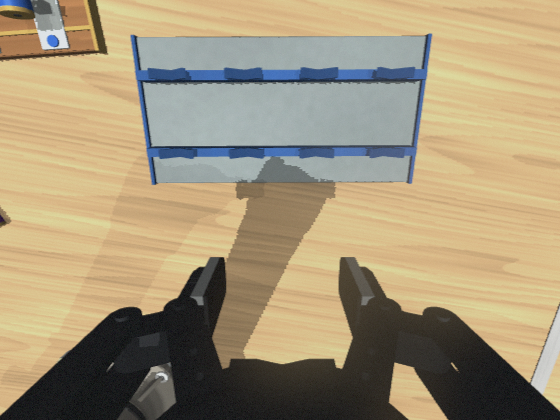

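The vees sit at (169,74), (244,73), (319,73), (395,73) and the second rail at row 152, matching the predictions to about 1 mm. Bench pose confirmed; on to the storage rack.

```bash
python3 -m jog '[{"x":0.015,"y":-0.033,"z":0,"ax":0,"ay":0,"az":0},{"x":0.034,"y":-0.077,"z":0,"ax":0,"ay":0,"az":-0.02},{"x":0.053,"y":-0.12,"z":0,"ax":0,"ay":0,"az":-0.04},{"x":0.072,"y":-0.163,"z":0,"ax":0,"ay":0,"az":-0.06},{"x":0.091,"y":-0.207,"z":0,"ax":0,"ay":0,"az":-0.074},{"x":0.11,"y":-0.25,"z":0,"ax":0,"ay":0,"az":-0.074},{"x":0.129,"y":-0.294,"z":0,"ax":0,"ay":0,"az":-0.074},{"x":0.147,"y":-0.335,"z":0,"ax":0,"ay":0,"az":-0.074},{"x":0.162,"y":-0.369,"z":0,"ax":0,"ay":0,"az":-0.074},{"x":0.171,"y":-0.388,"z":0,"ax":0,"ay":0,"az":-0.074},{"x":0.171,"y":-0.388,"z":0,"ax":0,"ay":0,"az":-0.074},{"x":0.171,"y":-0.388,"z":0,"ax":0,"ay":0,"az":-0.074}]';  python3 - <<'E'
from h import *
p=camera_params("wrist"); cv2.imwrite("pics/w3.png",read_camera("wrist")[:,:,::-1]); np.save("w3.npy",p,allow_pickle=True)
for k,m in dict(blue=(.626,.0877),red=(.6069,.1643),yellow=(.5822,.2401),white=(.5702,.3196)).items():
  print(k,proj(p,place([*m,.249],[(a*.065,0,.04+1.414*RAD[k]) for a in(1,-1)])).round(1).tolist())
E
```

```text
t: 2.95
eef_pos: [0.5401, 0.2002, 0.2499]
tool_rot: [0.0, 0.992, 0.125, -0.0]
contact_force: [-0.2, -1.1, -0.6]
gripper_width: 0.698
grasp_force: 0.0
blue [[407.8, 72.5], [393.0, 194.1]]
red [[330.8, 72.6], [325.1, 192.8]]
yellow [[254.8, 77.7], [257.8, 197.5]]
white [[176.0, 68.6], [188.4, 191.8]]
```

View pics/w3.png

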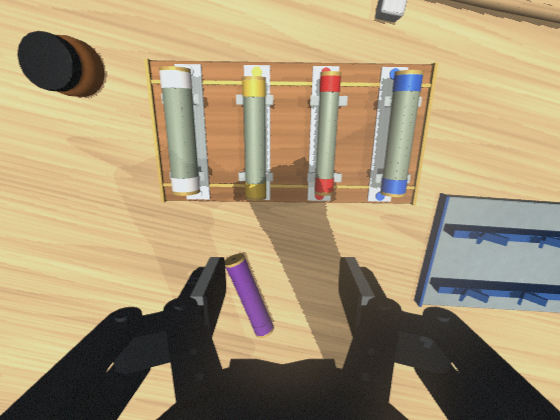

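White (176,69)-(186,193), yellow (255,76)-(256,198), red (331,70)-(325,195) and blue (408,72)-(394,195) all lie within about 1 mm of prediction. Picking blue first.

Run:
```python
from h import *
go(.626,.0877,.12,.249);go(.626,.0877,.042,.249)
```

```text
shift [0.0557 0.1293 0.13  ] turn [0.0012 0.0008 0.0004] rows 4.0
shift [0.0558 0.1292 0.208 ] turn [0.0012 0.0008 0.0004] rows 6.0
```

```bash
python3 -m jog '[{"x":0.014,"y":0.032,"z":0.032,"ax":0,"ay":0,"az":0},{"x":0.028,"y":0.065,"z":0.065,"ax":0,"ay":0,"az":0},{"x":0.042,"y":0.097,"z":0.097,"ax":0,"ay":0,"az":0},{"x":0.056,"y":0.129,"z":0.12,"ax":0,"ay":0,"az":0},{"x":0.056,"y":0.129,"z":0.125,"ax":0,"ay":0,"az":0},{"x":0.056,"y":0.129,"z":0.15,"ax":0,"ay":0,"az":0},{"x":0.056,"y":0.129,"z":0.175,"ax":0,"ay":0,"az":0},{"x":0.056,"y":0.129,"z":0.195,"ax":0,"ay":0,"az":0},{"x":0.056,"y":0.129,"z":0.208,"ax":0,"ay":0,"az":0},{"x":0.056,"y":0.129,"z":0.208,"ax":0,"ay":0,"az":0}]'
python3 -m jog '[{"x":0,"y":0,"z":0,"ax":0,"ay":0,"az":0},{"x":0,"y":0,"z":0,"ax":0,"ay":0,"az":0},{"x":0,"y":0,"z":0,"ax":0,"ay":0,"az":0},{"x":0,"y":0,"z":0,"ax":0,"ay":0,"az":0},{"x":0,"y":0,"z":0,"ax":0,"ay":0,"az":0},{"x":0,"y":0,"z":0,"ax":0,"ay":0,"az":0}]' 0 50
python3 - <<'E'
from h import *
b=place([.51719,-.19753,.178],[(0,y,0) for y in(.12,.04,-.04,-.12)]);print(b)
go(*b[3,:2],.15,.178);go(*b[3,:2],.042,.178)
E
```

```text
t: 4.0
eef_pos: [0.6249, 0.0891, 0.0409]
tool_rot: [0.0, 0.992, 0.125, -0.002]
contact_force: [-0.9, 0.2, 0.3]
gripper_width: 0.701
grasp_force: 0.0
t: 4.6
eef_pos: [0.6277, 0.0886, 0.044]
tool_rot: [0.001, 0.992, 0.125, 0.001]
contact_force: [-1.1, -6.0, 7.1]
gripper_width: 0.297
grasp_force: 49.0
[[ 0.49594262 -0.07942603  0.        ]
 [ 0.51010754 -0.15816201  0.        ]
 [ 0.52427246 -0.23689799  0.        ]
 [ 0.53843738 -0.31563397  0.        ]]
shift [-0.1863  0.3699 -0.1054] turn [ 0.0025 -0.0023  0.072 ] rows 9.0
shift [-0.1866  0.3696  0.0026] turn [ 0.0025 -0.0023  0.072 ] rows 9.0
```

```bash
python3 -m jog '[{"x":0,"y":0,"z":-0.02,"ax":0,"ay":0,"az":0},{"x":0,"y":0,"z":-0.06,"ax":0,"ay":0,"az":0},{"x":-0.01,"y":0.02,"z":-0.1,"ax":0,"ay":0,"az":0},{"x":-0.028,"y":0.055,"z":-0.105,"ax":0,"ay":0,"az":0.01},{"x":-0.05,"y":0.099,"z":-0.105,"ax":0,"ay":0,"az":0.02},{"x":-0.072,"y":0.143,"z":-0.105,"ax":0,"ay":0,"az":0.03},{"x":-0.094,"y":0.187,"z":-0.105,"ax":0,"ay":0,"az":0.045},{"x":-0.116,"y":0.231,"z":-0.105,"ax":0,"ay":0,"az":0.06},{"x":-0.138,"y":0.275,"z":-0.105,"ax":0,"ay":0,"az":0.072},{"x":-0.16,"y":0.319,"z":-0.105,"ax":0,"ay":0,"az":0.072},{"x":-0.177,"y":0.352,"z":-0.105,"ax":0,"ay":0,"az":0.072},{"x":-0.186,"y":0.37,"z":-0.105,"ax":0,"ay":0,"az":0.072}]'
python3 -m jog '[{"x":0,"y":0,"z":0,"ax":0,"ay":0,"az":0},{"x":0,"y":0,"z":0,"ax":0,"ay":0,"az":0},{"x":0,"y":0,"z":0,"ax":0,"ay":0,"az":0}]'
python3 - <<'E'
from h import *
cv2.imwrite("pics/w4.png",read_camera("wrist")[:,:,::-1])
go(.5384,-.3156,.045,.178)
E
```

```text
t: 5.8
eef_pos: [0.5362, -0.3186, 0.1473]
tool_rot: [0.001, 0.996, 0.087, -0.0]
contact_force: [-0.2, 0.4, -3.0]
gripper_width: 0.298
grasp_force: 49.8
t: 6.1
eef_pos: [0.539, -0.312, 0.1474]
tool_rot: [-0.001, 0.996, 0.091, 0.0]
contact_force: [-0.4, 0.5, -3.0]
gripper_width: 0.301
grasp_force: 49.8
shift [-0.0013  0.0035  0.1024] turn [-0.0009 -0.0006  0.0046] rows 3.0
```

View pics/w4.png

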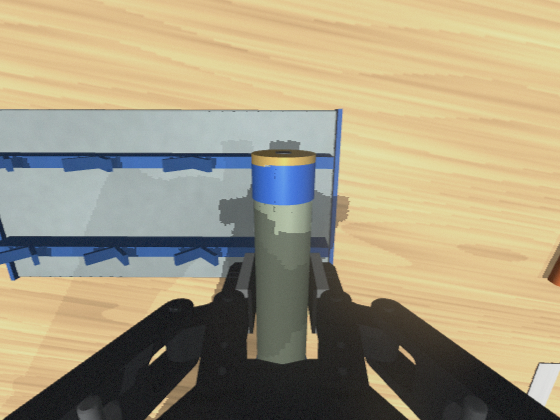

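Blue is held level, centred between the fingers at (283,260), lined up with the rails over the rightmost place. Lowering.

```bash
python3 -m jog '[{"x":-0.001,"y":0.002,"z":0.03,"ax":0,"ay":0,"az":0.003},{"x":-0.001,"y":0.003,"z":0.06,"ax":0,"ay":0,"az":0.003},{"x":-0.001,"y":0.003,"z":0.08,"ax":0,"ay":0,"az":0.003},{"x":-0.001,"y":0.003,"z":0.092,"ax":0,"ay":0,"az":0.003},{"x":-0.001,"y":0.003,"z":0.1,"ax":0,"ay":0,"az":0.003},{"x":-0.001,"y":0.003,"z":0.102,"ax":0,"ay":0,"az":0.003},{"x":-0.001,"y":0.003,"z":0.102,"ax":0,"ay":0,"az":0.003},{"x":-0.001,"y":0.003,"z":0.102,"ax":0,"ay":0,"az":0.003}]'
python3 - <<'E'
from h import *
go(.5384,-.3156,.044,.178)
E
```

```text
t: 6.95
eef_pos: [0.5386, -0.3173, 0.0463]
tool_rot: [0.0, 0.996, 0.088, 0.001]
contact_force: [0.2, 1.1, -2.2]
gripper_width: 0.297
grasp_force: 49.8
shift [ 0.0001 -0.0017  0.0023] turn [ 0.0008 -0.0014 -0.0009] rows 1.0
```

```bash
python3 -m jog '[{"x":0,"y":0,"z":0.002,"ax":0,"ay":0,"az":0},{"x":0,"y":0,"z":0.002,"ax":0,"ay":0,"az":0},{"x":0,"y":0,"z":0.002,"ax":0,"ay":0,"az":0}]'
python3 -m jog '[{"x":0,"y":0,"z":0,"ax":0,"ay":0,"az":0},{"x":0,"y":0,"z":0,"ax":0,"ay":0,"az":0},{"x":0,"y":0,"z":0,"ax":0,"ay":0,"az":0},{"x":0,"y":0,"z":0,"ax":0,"ay":0,"az":0},{"x":0,"y":0,"z":-0.03,"ax":0,"ay":0,"az":0},{"x":0,"y":0,"z":-0.075,"ax":0,"ay":0,"az":0},{"x":0,"y":0,"z":-0.11,"ax":0,"ay":0,"az":0},{"x":0,"y":0,"z":-0.11,"ax":0,"ay":0,"az":0}]' 0.65
python3 - <<'E'
from h import *
cv2.imwrite("pics/w5.png",read_camera("wrist")[:,:,::-1])
p=camera_params("wrist")
print(proj(p,place([.5384,-.3156,.178],[(a*.065,0,.0591) for a in(1,-1)])))
go(.6069,.1643,.15,.249);go(.6069,.1643,.038,.249)
E
```

```text
t: 7.25
eef_pos: [0.5387, -0.3173, 0.0457]
tool_rot: [0.001, 0.996, 0.088, 0.001]
contact_force: [-3.9, 4.4, 10.6]
gripper_width: 0.301
grasp_force: 51.1
t: 8.05
eef_pos: [0.5412, -0.3188, 0.159]
tool_rot: [0.003, 0.996, 0.088, 0.004]
contact_force: [1.3, -0.1, 1.0]
gripper_width: 0.653
grasp_force: 0.0
[[277.94339946 135.39779151]
 [278.81765663 279.6898174 ]]
shift [ 0.1509 -0.4632  0.0052] turn [ 0.0038 -0.0043 -0.0726] rows 10.0
shift [ 0.1504 -0.4636  0.1172] turn [ 0.0038 -0.0043 -0.0726] rows 11.0
```

View pics/w5.png

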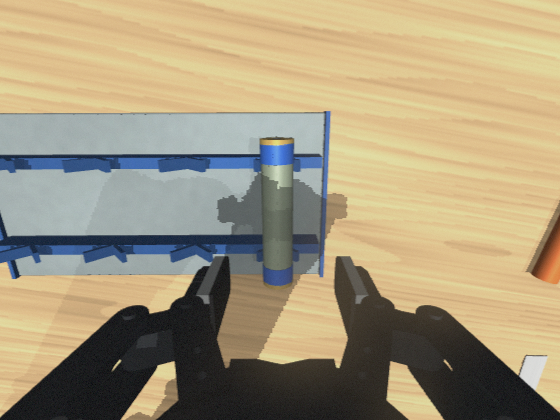

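Blue is seated, running from (277,137) to (278,283), within about 2 mm of the target. Next red.

```bash
python3 -m jog '[{"x":0.01,"y":-0.03,"z":0,"ax":0,"ay":0,"az":0},{"x":0.024,"y":-0.075,"z":0,"ax":0,"ay":0,"az":-0.01},{"x":0.038,"y":-0.12,"z":0,"ax":0,"ay":0,"az":-0.02},{"x":0.052,"y":-0.165,"z":0,"ax":0,"ay":0,"az":-0.035},{"x":0.066,"y":-0.21,"z":0,"ax":0,"ay":0,"az":-0.05},{"x":0.08,"y":-0.255,"z":0,"ax":0,"ay":0,"az":-0.06},{"x":0.096,"y":-0.3,"z":0,"ax":0,"ay":0,"az":-0.073},{"x":0.112,"y":-0.345,"z":0,"ax":0,"ay":0,"az":-0.073},{"x":0.128,"y":-0.39,"z":0,"ax":0,"ay":0,"az":-0.073},{"x":0.142,"y":-0.435,"z":0.005,"ax":0.004,"ay":-0.004,"az":-0.073},{"x":0.151,"y":-0.463,"z":0.005,"ax":0.004,"ay":-0.004,"az":-0.073},{"x":0.151,"y":-0.463,"z":0.005,"ax":0.004,"ay":-0.004,"az":-0.073}]'
python3 -m jog '[{"x":0,"y":0,"z":0,"ax":0,"ay":0,"az":0},{"x":0,"y":0,"z":0,"ax":0,"ay":0,"az":0},{"x":0,"y":0,"z":0,"ax":0,"ay":0,"az":0}]'
python3 - <<'E'
from h import *
go(.6069,.1643,.038,.249)
E
```

```text
t: 9.3
eef_pos: [0.6035, 0.1717, 0.147]
tool_rot: [-0.004, 0.992, 0.129, -0.003]
contact_force: [0.1, -0.9, -0.5]
gripper_width: 0.652
grasp_force: 0.0
t: 9.6
eef_pos: [0.6051, 0.1629, 0.1478]
tool_rot: [-0.001, 0.992, 0.123, -0.003]
contact_force: [0.5, -1.1, -0.1]
gripper_width: 0.65
grasp_force: 0.0
shift [ 0.0026 -0.0006  0.1098] turn [-0.0031  0.0048 -0.0018] rows 3.0
```

```bash
python3 -m jog '[{"x":0.001,"y":0,"z":0.03,"ax":0,"ay":0,"az":0},{"x":0.002,"y":0,"z":0.065,"ax":0,"ay":0.004,"az":0},{"x":0.002,"y":0,"z":0.09,"ax":0,"ay":0.004,"az":0},{"x":0.002,"y":0,"z":0.105,"ax":0,"ay":0.004,"az":0},{"x":0.002,"y":0,"z":0.11,"ax":0,"ay":0.004,"az":0},{"x":0.002,"y":0,"z":0.11,"ax":0,"ay":0.004,"az":0}]'
python3 -m jog '[{"x":0,"y":0,"z":0,"ax":0,"ay":0,"az":0},{"x":0,"y":0,"z":0,"ax":0,"ay":0,"az":0},{"x":0,"y":0,"z":0,"ax":0,"ay":0,"az":0},{"x":0,"y":0,"z":0,"ax":0,"ay":0,"az":0},{"x":0,"y":0,"z":0,"ax":0,"ay":0,"az":0},{"x":0,"y":0,"z":0,"ax":0,"ay":0,"az":0},{"x":0,"y":0,"z":0,"ax":0,"ay":0,"az":0}]' 0 50
python3 - <<'E'
from h import *
go(.5243,-.2369,.15,.178);go(.5243,-.2369,.042,.178)
E
```

```text
t: 10.2
eef_pos: [0.6066, 0.1654, 0.0383]
tool_rot: [-0.002, 0.992, 0.124, -0.0]
contact_force: [-0.0, 0.3, 0.2]
gripper_width: 0.651
grasp_force: 0.0
t: 10.9
eef_pos: [0.6074, 0.1661, 0.0397]
tool_rot: [-0.002, 0.992, 0.124, 0.001]
contact_force: [-0.1, -1.4, 6.6]
gripper_width: 0.23
grasp_force: 48.7
shift [-0.1797  0.3696 -0.1122] turn [-0.004  -0.002   0.0714] rows 9.0
shift [-0.1799  0.37   -0.0042] turn [-0.004  -0.002   0.0714] rows 9.0
```

```bash
python3 -m jog '[{"x":0,"y":0,"z":-0.02,"ax":0,"ay":0,"az":0},{"x":0,"y":0,"z":-0.06,"ax":0,"ay":0,"az":0},{"x":-0.01,"y":0.02,"z":-0.1,"ax":0,"ay":0,"az":0},{"x":-0.028,"y":0.055,"z":-0.112,"ax":0,"ay":0,"az":0.01},{"x":-0.05,"y":0.099,"z":-0.112,"ax":0,"ay":0,"az":0.02},{"x":-0.072,"y":0.143,"z":-0.112,"ax":0,"ay":0,"az":0.03},{"x":-0.094,"y":0.187,"z":-0.112,"ax":0,"ay":0,"az":0.045},{"x":-0.116,"y":0.231,"z":-0.112,"ax":-0.002,"ay":0,"az":0.06},{"x":-0.136,"y":0.275,"z":-0.112,"ax":-0.004,"ay":0,"az":0.072},{"x":-0.155,"y":0.319,"z":-0.112,"ax":-0.004,"ay":-0.002,"az":0.072},{"x":-0.172,"y":0.352,"z":-0.112,"ax":-0.004,"ay":-0.002,"az":0.072},{"x":-0.18,"y":0.37,"z":-0.112,"ax":-0.004,"ay":-0.002,"az":0.072}]'
python3 -m jog '[{"x":0,"y":0,"z":0,"ax":0,"ay":0,"az":0},{"x":0,"y":0,"z":0,"ax":0,"ay":0,"az":0},{"x":0,"y":0,"z":0,"ax":0,"ay":0,"az":0}]'
python3 - <<'E'
from h import *
go(.5255,-.2369,.041,.178)
E
```

```text
t: 12.1
eef_pos: [0.5216, -0.2421, 0.1486]
tool_rot: [0.001, 0.996, 0.086, -0.002]
contact_force: [0.4, -0.4, -1.9]
gripper_width: 0.229
grasp_force: 49.1
t: 12.4
eef_pos: [0.5241, -0.2357, 0.1488]
tool_rot: [-0.0, 0.996, 0.09, -0.001]
contact_force: [-0.5, 0.4, -1.2]
gripper_width: 0.226
grasp_force: 49.1
shift [0.0014 0.0015 0.1078] turn [-0.0009  0.0016  0.0022] rows 3.0
```

```bash
python3 -m jog '[{"x":0.001,"y":0.001,"z":0.03,"ax":0,"ay":0,"az":0.002},{"x":0.001,"y":0.002,"z":0.065,"ax":0,"ay":0,"az":0.002},{"x":0.001,"y":0.002,"z":0.088,"ax":0,"ay":0,"az":0.002},{"x":0.001,"y":0.002,"z":0.1,"ax":0,"ay":0,"az":0.002},{"x":0.001,"y":0.002,"z":0.106,"ax":0,"ay":0,"az":0.002},{"x":0.001,"y":0.002,"z":0.108,"ax":0,"ay":0,"az":0.002},{"x":0.001,"y":0.002,"z":0.109,"ax":0,"ay":0,"az":0.002},{"x":0.001,"y":0.002,"z":0.109,"ax":0,"ay":0,"az":0.002}]'
```

```text
t: 13.2
eef_pos: [0.5249, -0.2382, 0.0411]
tool_rot: [-0.0, 0.996, 0.088, -0.001]
contact_force: [-3.7, 3.7, 2.5]
gripper_width: 0.223
grasp_force: 49.6
```

```bash
python3 -m jog '[{"x":0,"y":0,"z":0.001,"ax":0,"ay":0,"az":0},{"x":0,"y":0,"z":0.001,"ax":0,"ay":0,"az":0}]'
python3 -m jog '[{"x":0,"y":0,"z":0,"ax":0,"ay":0,"az":0},{"x":0,"y":0,"z":0,"ax":0,"ay":0,"az":0},{"x":0,"y":0,"z":0,"ax":0,"ay":0,"az":0},{"x":0,"y":0,"z":0,"ax":0,"ay":0,"az":0},{"x":0,"y":0,"z":-0.03,"ax":0,"ay":0,"az":0},{"x":0,"y":0,"z":-0.075,"ax":0,"ay":0,"az":0},{"x":0,"y":0,"z":-0.11,"ax":0,"ay":0,"az":0},{"x":0,"y":0,"z":-0.11,"ax":0,"ay":0,"az":0},{"x":0,"y":0,"z":-0.11,"ax":0,"ay":0,"az":0}]' 0.65
python3 - <<'E'
from h import *
cv2.imwrite("pics/w6.png",read_camera("wrist")[:,:,::-1])
p=camera_params("wrist")
print(proj(p,place([.5243,-.2369,.178],[(a*.065,0,.0548) for a in(1,-1)])))
go(.5822,.2401,.15,.249)
E
```

```text
t: 13.4
eef_pos: [0.5249, -0.2382, 0.041]
tool_rot: [-0.0, 0.996, 0.088, -0.001]
contact_force: [-6.7, 4.6, 10.9]
gripper_width: 0.228
grasp_force: 50.5
t: 14.3
eef_pos: [0.5254, -0.2397, 0.1494]
tool_rot: [0.001, 0.996, 0.088, -0.0]
contact_force: [-0.0, -0.2, -0.4]
gripper_width: 0.654
grasp_force: 0.0
[[278.5740416  133.47060463]
 [279.5097265  279.90627273]]
shift [ 0.1406 -0.4621 -0.0021] turn [-0.0003  0.0027 -0.0735] rows 10.0
```

View pics/w6.png

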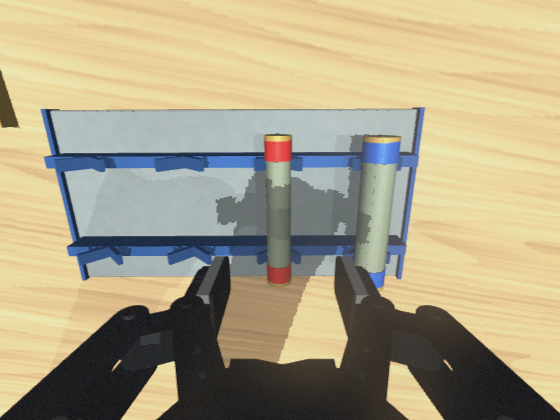

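Red is seated, (278,134) to (279,285), with blue still in place at (378,215). Yellow next.

```bash
python3 -m jog '[{"x":0.009,"y":-0.03,"z":0,"ax":0,"ay":0,"az":0},{"x":0.022,"y":-0.075,"z":0,"ax":0,"ay":0,"az":-0.01},{"x":0.036,"y":-0.12,"z":0,"ax":0,"ay":0,"az":-0.02},{"x":0.05,"y":-0.165,"z":0,"ax":0,"ay":0,"az":-0.035},{"x":0.064,"y":-0.21,"z":0,"ax":0,"ay":0,"az":-0.05},{"x":0.078,"y":-0.255,"z":0,"ax":0,"ay":0,"az":-0.06},{"x":0.092,"y":-0.3,"z":0,"ax":0,"ay":0,"az":-0.073},{"x":0.106,"y":-0.345,"z":0,"ax":0,"ay":0,"az":-0.073},{"x":0.119,"y":-0.39,"z":-0.002,"ax":0,"ay":0,"az":-0.073},{"x":0.132,"y":-0.435,"z":-0.002,"ax":0,"ay":0.002,"az":-0.073},{"x":0.141,"y":-0.462,"z":-0.002,"ax":0,"ay":0.002,"az":-0.073},{"x":0.141,"y":-0.462,"z":-0.002,"ax":0,"ay":0.002,"az":-0.073}]'
python3 -m jog '[{"x":0,"y":0,"z":0,"ax":0,"ay":0,"az":0},{"x":0,"y":0,"z":0,"ax":0,"ay":0,"az":0},{"x":0,"y":0,"z":0,"ax":0,"ay":0,"az":0}]'
python3 - <<'E'
from h import *
go(.5822,.2401,.04,.249)
E
```

```text
t: 15.55
eef_pos: [0.5809, 0.2462, 0.1487]
tool_rot: [-0.002, 0.992, 0.128, -0.001]
contact_force: [-1.2, -0.1, -0.8]
gripper_width: 0.644
grasp_force: 0.0
t: 15.85
eef_pos: [0.5831, 0.2379, 0.1498]
tool_rot: [0.001, 0.992, 0.123, -0.001]
contact_force: [0.1, 0.3, 0.0]
gripper_width: 0.649
grasp_force: 0.0
shift [-0.0002 -0.0025  0.1098] turn [ 0.0011  0.0012 -0.0027] rows 3.0
```

```bash
python3 -m jog '[{"x":0,"y":0,"z":0.03,"ax":0,"ay":0,"az":0},{"x":0,"y":-0.001,"z":0.065,"ax":0,"ay":0,"az":0},{"x":0,"y":-0.001,"z":0.09,"ax":0,"ay":0,"az":0},{"x":0,"y":-0.001,"z":0.105,"ax":0,"ay":0,"az":0},{"x":0,"y":-0.001,"z":0.11,"ax":0,"ay":0,"az":0},{"x":0,"y":-0.001,"z":0.11,"ax":0,"ay":0,"az":0}]'
python3 -m jog '[{"x":0,"y":0,"z":0,"ax":0,"ay":0,"az":0},{"x":0,"y":0,"z":0,"ax":0,"ay":0,"az":0},{"x":0,"y":0,"z":0,"ax":0,"ay":0,"az":0},{"x":0,"y":0,"z":0,"ax":0,"ay":0,"az":0},{"x":0,"y":0,"z":0,"ax":0,"ay":0,"az":0},{"x":0,"y":0,"z":0,"ax":0,"ay":0,"az":0},{"x":0,"y":0,"z":0,"ax":0,"ay":0,"az":0}]' 0 50
python3 - <<'E'
from h import *
go(.5111,-.1582,.15,.178)
E
```

```text
t: 16.45
eef_pos: [0.5829, 0.2407, 0.0405]
tool_rot: [0.0, 0.992, 0.124, -0.0]
contact_force: [-0.5, -0.5, 0.3]
gripper_width: 0.65
grasp_force: 0.0
t: 17.15
eef_pos: [0.5835, 0.2425, 0.0421]
tool_rot: [-0.001, 0.992, 0.124, 0.001]
contact_force: [-1.5, 1.8, 5.6]
gripper_width: 0.262
grasp_force: 48.8
shift [-0.1686  0.3703 -0.1089] turn [-0.0015 -0.0026  0.071 ] rows 9.0
```

```bash
python3 -m jog '[{"x":0,"y":0,"z":-0.02,"ax":0,"ay":0,"az":0},{"x":0,"y":0,"z":-0.06,"ax":0,"ay":0,"az":0},{"x":-0.009,"y":0.02,"z":-0.1,"ax":0,"ay":0,"az":0},{"x":-0.025,"y":0.055,"z":-0.109,"ax":0,"ay":0,"az":0.01},{"x":-0.045,"y":0.099,"z":-0.109,"ax":0,"ay":0,"az":0.02},{"x":-0.065,"y":0.143,"z":-0.109,"ax":0,"ay":0,"az":0.03},{"x":-0.085,"y":0.187,"z":-0.109,"ax":0,"ay":0,"az":0.045},{"x":-0.105,"y":0.231,"z":-0.109,"ax":-0.001,"ay":0,"az":0.06},{"x":-0.125,"y":0.275,"z":-0.109,"ax":-0.001,"ay":-0.002,"az":0.071},{"x":-0.145,"y":0.319,"z":-0.109,"ax":-0.001,"ay":-0.002,"az":0.071},{"x":-0.16,"y":0.352,"z":-0.109,"ax":-0.001,"ay":-0.002,"az":0.071},{"x":-0.169,"y":0.37,"z":-0.109,"ax":-0.001,"ay":-0.002,"az":0.071}]'
python3 -m jog '[{"x":0,"y":0,"z":0,"ax":0,"ay":0,"az":0},{"x":0,"y":0,"z":0,"ax":0,"ay":0,"az":0},{"x":0,"y":0,"z":0,"ax":0,"ay":0,"az":0}]'
python3 - <<'E'
from h import *
go(.5121,-.1582,.0425,.178)
E
```

```text
t: 18.35
eef_pos: [0.5084, -0.1636, 0.1493]
tool_rot: [0.001, 0.996, 0.086, -0.002]
contact_force: [0.1, -0.5, -2.8]
gripper_width: 0.258
grasp_force: 49.3
t: 18.65
eef_pos: [0.5103, -0.1577, 0.1495]
tool_rot: [0.0, 0.996, 0.09, -0.001]
contact_force: [0.3, 0.5, -2.1]
gripper_width: 0.264
grasp_force: 49.3
shift [0.0019 0.0008 0.107 ] turn [0.0005 0.0017 0.0017] rows 3.0
```

```bash
python3 -m jog '[{"x":0.001,"y":0.001,"z":0.03,"ax":0,"ay":0,"az":0.002},{"x":0.002,"y":0.001,"z":0.065,"ax":0,"ay":0,"az":0.002},{"x":0.002,"y":0.001,"z":0.088,"ax":0,"ay":0,"az":0.002},{"x":0.002,"y":0.001,"z":0.1,"ax":0,"ay":0,"az":0.002},{"x":0.002,"y":0.001,"z":0.106,"ax":0,"ay":0,"az":0.002},{"x":0.002,"y":0.001,"z":0.107,"ax":0,"ay":0,"az":0.002},{"x":0.002,"y":0.001,"z":0.108,"ax":0,"ay":0,"az":0.002},{"x":0.002,"y":0.001,"z":0.108,"ax":0,"ay":0,"az":0.002}]'
```

```text
t: 19.45
eef_pos: [0.5119, -0.1584, 0.0427]
tool_rot: [0.0, 0.996, 0.089, -0.001]
contact_force: [-5.2, 3.6, 5.3]
gripper_width: 0.264
grasp_force: 50.0
```

```bash
python3 -m jog '[{"x":0,"y":0,"z":0,"ax":0,"ay":0,"az":0},{"x":0,"y":0,"z":0,"ax":0,"ay":0,"az":0},{"x":0,"y":0,"z":0,"ax":0,"ay":0,"az":0},{"x":0,"y":0,"z":0,"ax":0,"ay":0,"az":0},{"x":0,"y":0,"z":-0.03,"ax":0,"ay":0,"az":0},{"x":0,"y":0,"z":-0.075,"ax":0,"ay":0,"az":0},{"x":0,"y":0,"z":-0.11,"ax":0,"ay":0,"az":0},{"x":0,"y":0,"z":-0.11,"ax":0,"ay":0,"az":0},{"x":0,"y":0,"z":-0.11,"ax":0,"ay":0,"az":0}]' 0.65
python3 - <<'E'
from h import *
cv2.imwrite("pics/w7.png",read_camera("wrist")[:,:,::-1])
p=camera_params("wrist")
print(proj(p,place([.5101,-.1582,.178],[(a*.065,0,.057) for a in(1,-1)])))
go(.5702,.3196,.15,.249)
E
```

```text
t: 20.35
eef_pos: [0.5126, -0.1601, 0.1521]
tool_rot: [0.001, 0.996, 0.088, -0.0]
contact_force: [-0.5, 0.6, -0.6]
gripper_width: 0.65
grasp_force: 0.0
[[279.18845244 135.57793897]
 [280.03655819 281.1340887 ]]
shift [ 1.413e-01 -4.619e-01  2.000e-04] turn [ 0.0009  0.0025 -0.0735] rows 10.0
```

View pics/w7.png

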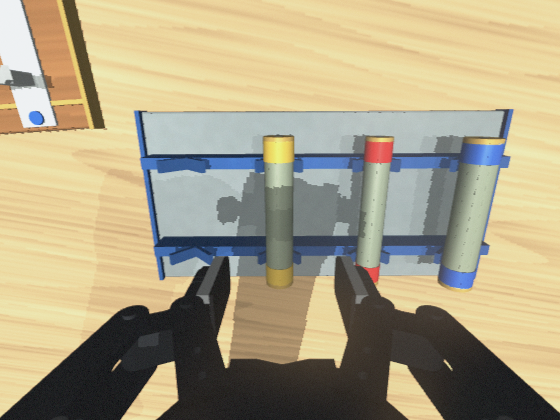

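Yellow is seated, (279,136) to (279,285), beside red (375,208) and blue (467,212). White is last.

```bash
python3 -m jog '[{"x":0.009,"y":-0.03,"z":0,"ax":0,"ay":0,"az":0},{"x":0.022,"y":-0.075,"z":0,"ax":0,"ay":0,"az":-0.01},{"x":0.036,"y":-0.12,"z":0,"ax":0,"ay":0,"az":-0.02},{"x":0.05,"y":-0.165,"z":0,"ax":0,"ay":0,"az":-0.035},{"x":0.064,"y":-0.21,"z":0,"ax":0,"ay":0,"az":-0.05},{"x":0.078,"y":-0.255,"z":0,"ax":0,"ay":0,"az":-0.06},{"x":0.092,"y":-0.3,"z":0,"ax":0,"ay":0,"az":-0.073},{"x":0.106,"y":-0.345,"z":0,"ax":0,"ay":0,"az":-0.073},{"x":0.119,"y":-0.39,"z":0,"ax":0,"ay":0,"az":-0.073},{"x":0.132,"y":-0.435,"z":0,"ax":0,"ay":0.002,"az":-0.073},{"x":0.141,"y":-0.461,"z":0,"ax":0,"ay":0.002,"az":-0.073},{"x":0.141,"y":-0.461,"z":0,"ax":0,"ay":0.002,"az":-0.073}]'
python3 -m jog '[{"x":0,"y":0,"z":0,"ax":0,"ay":0,"az":0},{"x":0,"y":0,"z":0,"ax":0,"ay":0,"az":0},{"x":0,"y":0,"z":0,"ax":0,"ay":0,"az":0},{"x":0,"y":0,"z":0,"ax":0,"ay":0,"az":0}]'
python3 - <<'E'
from h import *
go(.5702,.3196,.044,.249)
E
```

```text
t: 21.6
eef_pos: [0.568, 0.3245, 0.1487]
tool_rot: [-0.001, 0.992, 0.127, -0.001]
contact_force: [-0.1, 1.1, 0.0]
gripper_width: 0.649
grasp_force: 0.0
t: 22.0
eef_pos: [0.5707, 0.3174, 0.1506]
tool_rot: [0.001, 0.992, 0.123, -0.0]
contact_force: [0.0, 0.8, 1.0]
gripper_width: 0.653
grasp_force: 0.0
shift [ 1.000e-04 -2.500e-03  1.066e-01] turn [ 0.0016  0.0003 -0.002 ] rows 3.0
```

```bash
python3 -m jog '[{"x":0,"y":-0.001,"z":0.03,"ax":0,"ay":0,"az":0},{"x":0,"y":-0.001,"z":0.065,"ax":0,"ay":0,"az":0},{"x":0,"y":-0.001,"z":0.09,"ax":0,"ay":0,"az":0},{"x":0,"y":-0.001,"z":0.102,"ax":0,"ay":0,"az":0},{"x":0,"y":-0.001,"z":0.106,"ax":0,"ay":0,"az":0},{"x":0,"y":-0.001,"z":0.106,"ax":0,"ay":0,"az":0}]'
python3 -m jog '[{"x":0,"y":0,"z":0,"ax":0,"ay":0,"az":0},{"x":0,"y":0,"z":0,"ax":0,"ay":0,"az":0},{"x":0,"y":0,"z":0,"ax":0,"ay":0,"az":0},{"x":0,"y":0,"z":0,"ax":0,"ay":0,"az":0},{"x":0,"y":0,"z":0,"ax":0,"ay":0,"az":0},{"x":0,"y":0,"z":0,"ax":0,"ay":0,"az":0},{"x":0,"y":0,"z":0,"ax":0,"ay":0,"az":0}]' 0 50
python3 - <<'E'
from h import *
go(.4974,-.0794,.15,.178)
E
```

```text
t: 22.6
eef_pos: [0.5706, 0.3198, 0.0452]
tool_rot: [0.0, 0.992, 0.124, 0.0]
contact_force: [0.2, -0.4, 0.5]
gripper_width: 0.646
grasp_force: 0.0
t: 23.3
eef_pos: [0.5708, 0.3218, 0.0466]
tool_rot: [-0.001, 0.992, 0.124, 0.001]
contact_force: [-2.1, 3.1, 7.0]
gripper_width: 0.336
grasp_force: 49.2
shift [-0.1698  0.3705 -0.1044] turn [-0.0016 -0.003   0.0714] rows 9.0
```

```bash
python3 -m jog '[{"x":0,"y":0,"z":-0.02,"ax":0,"ay":0,"az":0},{"x":0,"y":0,"z":-0.06,"ax":0,"ay":0,"az":0},{"x":-0.009,"y":0.02,"z":-0.1,"ax":0,"ay":0,"az":0},{"x":-0.025,"y":0.055,"z":-0.104,"ax":0,"ay":0,"az":0.01},{"x":-0.045,"y":0.099,"z":-0.104,"ax":0,"ay":0,"az":0.02},{"x":-0.065,"y":0.143,"z":-0.104,"ax":0,"ay":0,"az":0.03},{"x":-0.085,"y":0.187,"z":-0.104,"ax":0,"ay":0,"az":0.045},{"x":-0.105,"y":0.231,"z":-0.104,"ax":-0.001,"ay":0,"az":0.06},{"x":-0.125,"y":0.275,"z":-0.104,"ax":-0.001,"ay":-0.002,"az":0.071},{"x":-0.145,"y":0.319,"z":-0.104,"ax":-0.001,"ay":-0.002,"az":0.071},{"x":-0.161,"y":0.352,"z":-0.104,"ax":-0.001,"ay":-0.002,"az":0.071},{"x":-0.17,"y":0.37,"z":-0.104,"ax":-0.001,"ay":-0.002,"az":0.071}]'
python3 -m jog '[{"x":0,"y":0,"z":0,"ax":0,"ay":0,"az":0},{"x":0,"y":0,"z":0,"ax":0,"ay":0,"az":0},{"x":0,"y":0,"z":0,"ax":0,"ay":0,"az":0},{"x":0,"y":0,"z":0,"ax":0,"ay":0,"az":0}]'
python3 - <<'E'
from h import *
go(.4974,-.0794,.047,.178)
E
```

```text
t: 24.5
eef_pos: [0.4947, -0.0853, 0.1489]
tool_rot: [0.002, 0.996, 0.086, -0.002]
contact_force: [0.6, 0.2, -3.6]
gripper_width: 0.334
grasp_force: 49.9
t: 24.9
eef_pos: [0.4967, -0.0793, 0.1491]
tool_rot: [0.001, 0.996, 0.09, -0.001]
contact_force: [-0.2, 0.4, -2.5]
gripper_width: 0.337
grasp_force: 49.9
shift [8.000e-04 1.000e-04 1.021e-01] turn [0.0016 0.0017 0.002 ] rows 3.0
```

```bash
python3 -m jog '[{"x":0.001,"y":0.001,"z":0.03,"ax":0,"ay":0,"az":0.002},{"x":0.001,"y":0.001,"z":0.062,"ax":0,"ay":0,"az":0.002},{"x":0.001,"y":0.001,"z":0.084,"ax":0,"ay":0,"az":0.002},{"x":0.001,"y":0.001,"z":0.095,"ax":0,"ay":0,"az":0.002},{"x":0.001,"y":0.001,"z":0.1,"ax":0,"ay":0,"az":0.002},{"x":0.001,"y":0.001,"z":0.102,"ax":0,"ay":0,"az":0.002},{"x":0.001,"y":0.001,"z":0.103,"ax":0,"ay":0,"az":0.002},{"x":0.001,"y":0.001,"z":0.103,"ax":0,"ay":0,"az":0.002}]'
```

```text
t: 25.7
eef_pos: [0.4973, -0.0804, 0.0477]
tool_rot: [0.001, 0.996, 0.088, -0.001]
contact_force: [-7.3, 2.6, 9.8]
gripper_width: 0.335
grasp_force: 51.1
```

```bash
python3 -m jog '[{"x":0,"y":0,"z":0,"ax":0,"ay":0,"az":0},{"x":0,"y":0,"z":0,"ax":0,"ay":0,"az":0},{"x":0,"y":0,"z":0,"ax":0,"ay":0,"az":0},{"x":0,"y":0,"z":0,"ax":0,"ay":0,"az":0},{"x":0,"y":0,"z":-0.03,"ax":0,"ay":0,"az":0},{"x":0,"y":0,"z":-0.075,"ax":0,"ay":0,"az":0},{"x":0,"y":0,"z":-0.12,"ax":0,"ay":0,"az":0},{"x":0,"y":0,"z":-0.16,"ax":0,"ay":0,"az":0},{"x":-0.02,"y":0.04,"z":-0.18,"ax":0,"ay":0,"az":0},{"x":-0.02,"y":0.08,"z":-0.18,"ax":0,"ay":0,"az":0},{"x":-0.02,"y":0.08,"z":-0.18,"ax":0,"ay":0,"az":0},{"x":-0.02,"y":0.08,"z":-0.18,"ax":0,"ay":0,"az":0}]' 0.65
python3 - <<'E'
from h import *
cv2.imwrite("pics/w8.png",read_camera("wrist")[:,:,::-1])
p=camera_params("wrist")
B=place([.51719,-.19753,.178],[(0,y,0) for y in(.12,.04,-.04,-.12)])
for b,k in zip(B,RAD): print(k,proj(p,place([*b[:2],.178],[(a*.065,0,.04+1.414*RAD[k]) for a in(1,-1)])).round(0).tolist())
E
```

```text
t: 26.9
eef_pos: [0.4919, -0.1645, 0.2261]
tool_rot: [0.001, 0.996, 0.086, -0.001]
contact_force: [0.5, 0.6, 0.6]
gripper_width: 0.646
grasp_force: 0.0
white [[199.0, 110.0], [209.0, 232.0]]
yellow [[280.0, 109.0], [280.0, 230.0]]
red [[359.0, 109.0], [350.0, 229.0]]
blue [[441.0, 109.0], [422.0, 230.0]]
```

View pics/w8.png

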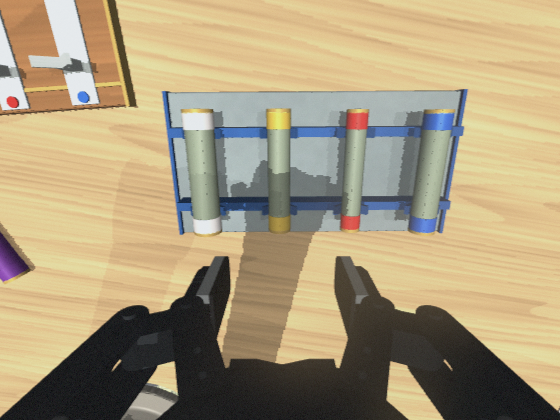

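All four lie in the bench vees in the order white, yellow, red, blue. Their far ends are at (198,111), (279,110), (358,110), (438,111), within about 3 mm of prediction. The gripper is clear.

```bash
python3 -c "
from station import *
print(hand_in())"
```

```text
the job is handed in; nothing more can be done
None
```

All four mandrels now lie in the bench rack in the storage-rack order (white, yellow, red, blue from left to right), each within about 3 mm of centre by the last wrist-camera picture, and the job is handed in at about 27 s; the hand-in gave no verdict.

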